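# Gauge the spindles and lay them in their cradles

## Task

Check the length of every spindle on the bench gauge, one at a time in the order red, yellow, blue (one of them may be missing): lay it across the two V rests, gently slide the jaw shut on it until the spring-loaded brass anvil is pushed in about half of its 10 mm travel, hold it there for three seconds while the reading settles, then slide the jaw back and lay the spindle in the middle of the cradle of its own colour before gauging the next. At the end all spindles rest in their cradles and the jaw is fully back. Do not disturb the bottle, the ring gauge or the loupe.

Things in the scene. Friction and masses are not known exactly. Their poses are not given: they have to be found in the camera images.
- spindle_red: loose steel spindle, 0.28 kg: a round bar 14 mm in diameter and 140 mm long with a red square collar (26 x 26 x 26 mm) around its middle. Origin at its centre; the bar runs along its y axis, both ends alike. It starts lying on the bench on its collar, centre 13 mm up. It may be absent
- cradle_red_rest (a point): red cradle (one white dot at each end of its plate): this is the centre of a spindle resting in it, bar along y, z up, 60 mm above the bench. Two V rests 8 mm thick, 42 mm either side along y (90 degree V, 14 mm deep, 28 mm mouth) on a red plate whose top is 44 mm lower. Three cradles stand side by side, 75 mm apart, on a fixed rack; their order changes
- spindle_yellow: loose steel spindle, 0.28 kg: a round bar 14 mm in diameter and 140 mm long with a yellow square collar (26 x 26 x 26 mm) around its middle. Origin at its centre; the bar runs along its y axis, both ends alike. It starts lying on the bench on its collar, centre 13 mm up. It may be absent
- cradle_yellow_rest (a point): yellow cradle (two white dots at each end of its plate): this is the centre of a spindle resting in it, bar along y, z up, 60 mm above the bench. Two V rests 8 mm thick, 42 mm either side along y (90 degree V, 14 mm deep, 28 mm mouth) on a yellow plate whose top is 44 mm lower. Three cradles stand side by side, 75 mm apart, on a fixed rack; their order changes
- spindle_blue: loose steel spindle, 0.28 kg: a round bar 14 mm in diameter and 140 mm long with a blue square collar (26 x 26 x 26 mm) around its middle. Origin at its centre; the bar runs along its y axis, both ends alike. It starts lying on the bench on its collar, centre 13 mm up. It may be absent
- cradle_blue_rest (a point): blue cradle (three white dots at each end of its plate): this is the centre of a spindle resting in it, bar along y, z up, 60 mm above the bench. Two V rests 8 mm thick, 42 mm either side along y (90 degree V, 14 mm deep, 28 mm mouth) on a blue plate whose top is 44 mm lower. Three cradles stand side by side, 75 mm apart, on a fixed rack; their order changes
- gauge_rest (a point): fixed bench length gauge: this is the centre of a spindle resting midway on its two V rests, bar along y, z up, 60 mm above the bench. V rests as on the cradles (8 mm thick, 42 mm either side along y), on a dark base 14 mm high. The brass anvil is on the +y side, the sliding jaw on the -y side. A spindle on the rests can be pushed along y by up to 22 mm
- jaw: sliding jaw: blue carriage with a steel contact disc 20 mm in diameter. Origin at the centre of the disc face, which looks to +y of gauge_rest. It slides along y: fully back (home) its face is 105 mm on the -y side of gauge_rest, and it can close by up to 70 mm. About 2 N of friction; it stays where it is left
- jaw_tab (a point): top centre of the orange tab on the blue jaw carriage, by which it is slid, 36 mm behind the jaw face (141 mm on the -y side of gauge_rest at home): 16 mm wide across the slide (x), 24 mm along it (y), standing 36 mm above the carriage; top 111 mm above the bench
- anvil: brass disc of the spring-loaded anvil, 20 mm in diameter. Origin at the centre of its face, which looks to -y of gauge_rest; at rest the face is 80 mm on the +y side of gauge_rest and it can be pushed in (+y) by up to 10 mm against a spring of 600 N/m
- cleaner: closed bottle of cleaner, 56 mm in diameter, 130 mm tall; bystander, not to be disturbed; origin at the centre of its underside
- ring_gauge: steel ring gauge lying flat, 64 mm across, 20 mm high; bystander, not to be disturbed; origin at the centre of its underside
- loupe: orange eye loupe, 42 mm across, 40 mm high; bystander, not to be disturbed; origin at the centre of its underside
Mind the look-alikes: they are no part of the job. What is shaped like the spindle_yellow but black, brown or green is not meant.

How it is judged (in metres and radians):
On the way, in this order (a step that is already met when the one before it is completed fails the run):
1. the red spindle lies in the V rests of the gauge, held between jaw and anvil, each pressing on it with more than 2 N (x of spindle_red in the frame of gauge_rest between -0.006 and 0.006 m and z of spindle_red in the frame of gauge_rest between -0.006 and 0.006 m and y of spindle_red in the frame of gauge_rest between -0.024 and 0.024 m and angle between the y axis of spindle_red and the y axis of gauge_rest, either way round below 0.1 rad and contact force between each of jaw, anvil and spindle_red above 2 N), for 2 s.
2. the red spindle lies released in the red cradle (x of spindle_red in the frame of cradle_red_rest between -0.006 and 0.006 m and z of spindle_red in the frame of cradle_red_rest between -0.006 and 0.006 m and y of spindle_red in the frame of cradle_red_rest between -0.016 and 0.016 m and angle between the y axis of spindle_red and the y axis of cradle_red_rest, either way round below 0.1 rad and linear speed of spindle_red below 0.03 m/s and contact force between the fingers and spindle_red below 0.1 N), for 0.2 s.
3. the yellow spindle lies in the V rests of the gauge, held between jaw and anvil, each pressing on it with more than 2 N (x of spindle_yellow in the frame of gauge_rest between -0.006 and 0.006 m and z of spindle_yellow in the frame of gauge_rest between -0.006 and 0.006 m and y of spindle_yellow in the frame of gauge_rest between -0.024 and 0.024 m and angle between the y axis of spindle_yellow and the y axis of gauge_rest, either way round below 0.1 rad and contact force between each of jaw, anvil and spindle_yellow above 2 N), for 2 s.
4. the yellow spindle lies released in the yellow cradle (x of spindle_yellow in the frame of cradle_yellow_rest between -0.006 and 0.006 m and z of spindle_yellow in the frame of cradle_yellow_rest between -0.006 and 0.006 m and y of spindle_yellow in the frame of cradle_yellow_rest between -0.016 and 0.016 m and angle between the y axis of spindle_yellow and the y axis of cradle_yellow_rest, either way round below 0.1 rad and linear speed of spindle_yellow below 0.03 m/s and contact force between the fingers and spindle_yellow below 0.1 N), for 0.2 s.
5. the blue spindle lies in the V rests of the gauge, held between jaw and anvil, each pressing on it with more than 2 N (x of spindle_blue in the frame of gauge_rest between -0.006 and 0.006 m and z of spindle_blue in the frame of gauge_rest between -0.006 and 0.006 m and y of spindle_blue in the frame of gauge_rest between -0.024 and 0.024 m and angle between the y axis of spindle_blue and the y axis of gauge_rest, either way round below 0.1 rad and contact force between each of jaw, anvil and spindle_blue above 2 N), for 2 s.
6. the blue spindle lies released in the blue cradle (x of spindle_blue in the frame of cradle_blue_rest between -0.006 and 0.006 m and z of spindle_blue in the frame of cradle_blue_rest between -0.006 and 0.006 m and y of spindle_blue in the frame of cradle_blue_rest between -0.016 and 0.016 m and angle between the y axis of spindle_blue and the y axis of cradle_blue_rest, either way round below 0.1 rad and linear speed of spindle_blue below 0.03 m/s and contact force between the fingers and spindle_blue below 0.1 N), for 0.2 s.
At the end, for the whole second after the job is handed in: every spindle present lies at rest and released in the cradle of its colour (within 6 mm across and in height, 16 mm along, 0.1 rad) and the jaw is back within 8 mm of home (all of step 2 and all of step 4 and all of step 6 and y of jaw_tab in the frame of gauge_rest below -0.133 m); the robot touches nothing.
It fails at once if a bystander is moved by more than 40 mm or tipped over (distance of any of cleaner, ring_gauge, loupe from where it was at the start of the episode above 0.04 m or angle between any of cleaner, ring_gauge, loupe's own z axis and vertical above 0.5 rad).
It fails at once if the jaw is forced on a spindle with more than 25 N (contact force between jaw and spindle_red above 25 N or contact force between jaw and spindle_yellow above 25 N or contact force between jaw and spindle_blue above 25 N).
Of spindle_red, spindle_yellow, spindle_blue only 2 to 3 are there at a start; the rules pass over those that are not, and their reading is None.
At some moment in a run one of spindle_red, spindle_yellow, spindle_blue may be knocked a few centimetres aside while the robot is not near it.
Once in a run the grip may slacken for a moment while it holds something.
It also fails if it takes over 210 s, if anything falls off the work surface, if the arm or the gripper's body presses on something with over 40 N, if the wrist force passes 120 N, or if a joint passes its speed limit or range.

## Robot

A 6-joint arm with a two-finger parallel gripper is mounted at the origin on the work surface. World frame = base frame: x ahead of the robot, y to its left, z up, the work surface at z = 0. Lengths are in mm, angles in rad, forces in N, time in s.
With the tool pointing down it reaches from about 300 to 775 mm from the base axis. Payload 14.6 kg.
Tool frame: the origin (TCP) lies midway between the tips of the shut fingers; the grasp point (between the pads) lies 19 mm behind it (manip.grasp_offset is the distance from the TCP to the grasp point, in mm); z points along the fingers, y is the line along which they close (so a half turn about z gives the same grasp; the last joint's range is limited). The gripper opens to 94 mm and grips with 3 to 60 N. Pads are 16 mm wide; open, the fingers measure 119 mm over their backs; the gripper's body (75 mm by 177 mm) begins 78 mm behind the grasp point.
Start: joints at [-1.317, 0.3, 1.521, -0, 1.321, -0.067], TCP at [173.422, -521.933, 205.446] pointing down, gripper open.
Joint ranges: [-3.03, 3.03], [-0.79, 2.21], [0.23, 2.52], [-1.04, 4.18], [0, 3.07], [-2.55, 2.55]. Speed limits (rad/s): [2.22, 2.22, 2.57, 3.14, 3.14, 3.14].

## Interface

Orientations are given as [roll, pitch, yaw] about the fixed x, y, z axes, in that order (R = Rz(yaw) Ry(pitch) Rx(roll)).
In Python, from cell import manip, viewer gives the robot as it stands. The module is installed in compiled form; this text tells all that it offers.
- The arm moves only by the tool move_arm, never from a script. Its argument "moves" is a list of rows, each a list of 4 numbers: the shift along the tool's x, y, z in m, then the turn about the tool's z in rad. A call has 1 to 12 rows; each row is the pose to reach, as a shift and turn from the pose commanded when the call began, along the tool's axes at that moment; what a row does not reach only later rows make up. A row lasts 1/10 s, in which the tool goes at most 50 mm and 8.59 degrees, less where a joint would pass 70% of its speed; a pose out of reach is approached as far as the arm can. A call with a gripper value outside its range is refused whole. "jaw" is the finger opening in m, from 0 to 0.094, set as the call begins (left out, the last holds). The fingers move at their own pace and stop on an object; "squeeze" is the grip in N (left out, the last holds). Time passes only in rows, so rows that repeat a pose let the fingers close. It gives the time, the measured TCP pose, the force, the opening and the grip force at its end, in the units of the state.
- manip.read_state(): the state, without advancing time (a new reading comes with each control period).
- viewer.camera(name): name is "side" or "top"; returns a dict with "frame" (384x512x3 uint8, blue, green, red), "z_map" (384x512 float32, mm along the optical axis (not along the pixel's ray), 0 where there is no reading), "fx", "fy", "cx", "cy" (pixels), "D" ([k1, k2, p1, p2, k3] as OpenCV has them; the pictures are not rectified), "origin" and "orientation" of the camera in the world. Camera axes: x right, y down, z forward; pixel columns grow to the right and rows downward; lengths in mm; the calibration is good to about 2 mm. A picture is of the moment at which its call begins.
- manip.sign_off(): hands the job in; it is judged then, once.
The state is a dict: "clock": time; "joints": joint angles; "qd": joint speeds; "effort": joint torques, N m; "eef_pos": TCP position; "eef_rot": TCP orientation; "wrist_force": force on the tool from outside, world axes, zero at the start; "moment": the same for the moment, N m; "finger_gap": finger opening in mm; "finger_force": force on a finger pad.
Only numpy, scipy, OpenCV 4.12 (cv2) and the standard library are available. Lean on these libraries where they do the work, as an engineer would, in place of code of your own. Each camera call takes 0.05 s, during which the arm holds its last target. There are 200 camera calls.

## Working session

There is one attempt and no reset: what is moved stays moved. The work goes in short steps, Python scripts to look and compute and a tool call to move; the robot and the scene stay as the last step left them, time stands still between calls to the robot, and variables do not carry over. Pictures are saved under pics/ and viewed, at most 14 in all, crops included, and the job is handed in when it is done.

Besides the shell and the picture viewer there is one more tool, called after "Call:" as name([rows], argument=value, ...), one row to a line, values as JSON. move_arm: Moves the arm, as the interface text tells. Its arguments: {"type":"object","properties":{"moves":{"type":"array"},"jaw":{"type":"number"},"squeeze":{"type":"number"}},"required":["moves"]}

```bash
mkdir -p pics; cat > h.py <<'E'
import numpy as np, cv2
from cell import manip, viewer
from scipy.spatial.transform import Rotation as R
def cam(n):
    c=viewer.camera(n); c['K']=np.array([[c['fx'],0,c['cx']],[0,c['fy'],c['cy']],[0,0,1.]]); 
    c['D']=np.array(c['D'],float); o=np.array(c['orientation'],float)
    c['R']=o if o.shape==(3,3) else R.from_euler('xyz',o).as_matrix(); c['o']=np.array(c['origin'],float); return c
def rays(c,uv):
    p=cv2.undistortPoints(np.array(uv,float).reshape(-1,1,2),c['K'],c['D']).reshape(-1,2)
    return np.c_[p,np.ones(len(p))]
def plane(c,uv,z):
    d=rays(c,uv)@c['R'].T; return c['o']+d*((z-c['o'][2])/d[:,2])[:,None]
def cloud(c):
    h,w=c['z_map'].shape; v,u=np.mgrid[:h,:w]
    r=rays(c,np.c_[u.ravel(),v.ravel()])*c['z_map'].reshape(-1,1)
    return (r@c['R'].T+c['o']).reshape(h,w,3)
E
python3 - <<'E'
from h import *
for n in('top','side'):
    c=cam(n); cv2.imwrite(f'pics/{n}0.png',c['frame']); print(n,c['o'],c['orientation'],c['fx'],c['D'],c['R'])
print(manip.read_state())
E
```

```text
top [419.75231899  -2.49648147 980.46301286] [-3.01000309 -0.00883846 -1.57425165] 366.8979229213628 [-0.09003476  0.          0.          0.          0.        ] [[-0.00345519 -0.99135267  0.13117907]
 [-0.99995497  0.00226578 -0.00921525]
 [ 0.00883834 -0.131205   -0.99131586]]
side [505.95062645 682.91743898 595.36952848] [-2.1874286   0.02391483 -3.09018535] 351.79043610509154 [-0.07517925  0.          0.          0.          0.        ] [[-0.99839337 -0.01023247  0.05573132]
 [-0.05136997  0.57852944 -0.81404227]
 [-0.02391255 -0.81559732 -0.57812559]]
{'clock': 0.1, 'joints': array([-1.31660263e+00,  3.00413978e-01,  1.52149953e+00, -1.82403674e-05,
        1.32068962e+00, -6.66178501e-02]), 'qd': array([-0.00095178, -0.00093406, -0.00125289, -0.00106514,  0.00095934,
       -0.00027479]), 'effort': array([ 5.85948019e-04, -5.32647479e+01, -3.53287661e+01,  7.09240395e-02,
        2.34971009e-02, -8.26999712e-05]), 'eef_pos': array([ 173.36176876, -521.72572903,  204.95215802]), 'eef_rot': array([-3.14058324e+00, -4.96370054e-05,  3.20816041e-01]), 'wrist_force': array([ 0.46231389, -0.24962314, -0.49982952]), 'moment': array([ 0.01713927, -0.00854445,  0.00297682]), 'finger_force': 0.0, 'finger_gap': 93.87962928476878}
```

View pics/top0.png

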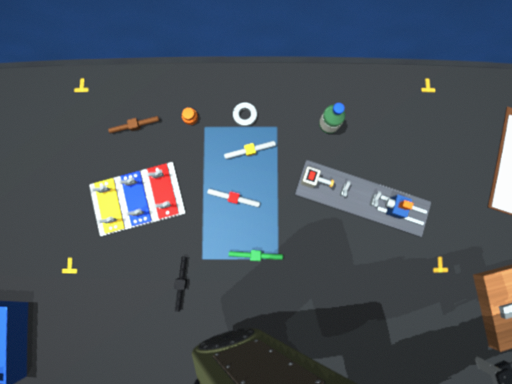

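View pics/side0.png

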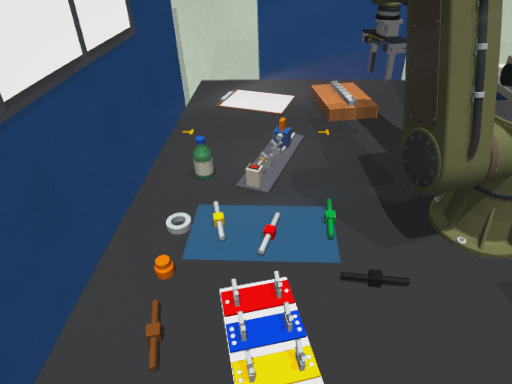

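The top view shows red at about (234,198) and yellow at (250,149). Blue is absent. The cradles at about (137,198) run yellow, blue, red, and the gauge is at (362,198) with its jaw to the right. I'll zoom in on the fixtures.

```bash
python3 - <<'E'
from h import *
t=cam('top');s=cam('side')
a=cv2.resize(t['frame'][150:245,285:440],None,fx=5,fy=5,interpolation=2)[:300*2,:775]
A=cv2.resize(t['frame'][155:240,290:440],(390,221),interpolation=2)
B=cv2.resize(s['frame'][110:195,235:315],(390,379),interpolation=2)
C=cv2.resize(t['frame'][155:240,80:195],(390,221),interpolation=2)
D=cv2.resize(s['frame'][265:384,205:335],(390,357),interpolation=2)
m=np.zeros((600,790,3),np.uint8)
m[:221,:390]=A;m[221:600,:390]=B;m[:221,400:]=C;m[221:578,400:]=D
cv2.imwrite('pics/z.png',m)
P=cloud(t);Q=cloud(s)
def st(c,P,name,lo,hi,box):
    hsv=cv2.cvtColor(c['frame'],cv2.COLOR_BGR2HSV); k=cv2.inRange(hsv,lo,hi); b=np.zeros_like(k);x0,y0,x1,y1=box;b[y0:y1,x0:x1]=1;k*=b
    p=P[k>0]; uv=np.argwhere(k>0)[:,::-1]
    print(name,len(p),uv.mean(0).round(1),np.median(p,0).round(1),np.percentile(p[:,2],[5,95]).round())
for c,P_,bs in((t,P,[(220,185,250,210),(235,140,265,160),(385,190,430,220)]),(s,Q,[(255,220,285,240),(205,205,230,230),(270,115,295,130)])):
    st(c,P_,'red',(0,120,80),(8,255,255),bs[0]); st(c,P_,'yel',(22,120,80),(35,255,255),bs[1]); st(c,P_,'tab',(5,120,120),(20,255,255),bs[2])
E
```

```text
red 68 [233.2 197.2] [530.4  56.4  25.7] [23. 28.]
yel 93 [249.7 149.2] [659.3  11.9  25.4] [20. 28.]
tab 85 [405.8 204.7] [ 500.3 -367.9  110.2] [ 92. 114.]
red 111 [270.  230.5] [527.7  64.9  25.6] [ 8. 28.]
yel 111 [218.1 217.7] [661.9  21.5  25.7] [ 3. 28.]
tab 71 [281.7 122.8] [ 502.9 -361.6   98.5] [ -1. 111.]
```

View pics/z.png

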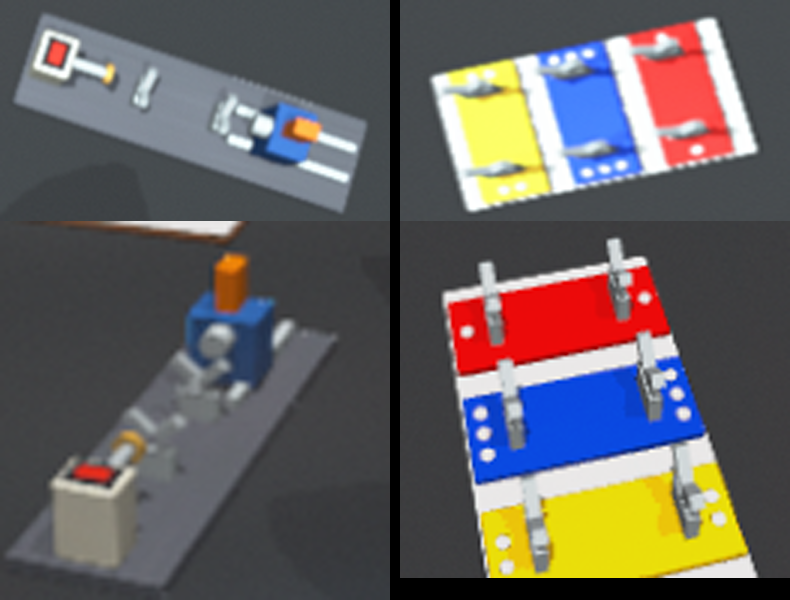

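```bash
cat > fix.py <<'E'
from h import *
t=cam('top');s=cam('side')
def rect(pts):
    (c,(w,h),a)=cv2.minAreaRect(pts[:,:2].astype(np.float32)); b=cv2.boxPoints(((c),(w,h),a))
    e=b[1]-b[0] if np.linalg.norm(b[1]-b[0])>np.linalg.norm(b[2]-b[1]) else b[2]-b[1]
    yaw=np.degrees(np.arctan2(e[1],e[0]))%180
    return np.round(c,1),round(w,1),round(h,1),round(yaw,2)
for n,c in(('top',t),('side',s)):
    hsv=cv2.cvtColor(c['frame'],cv2.COLOR_BGR2HSV);P=cloud(c)
    inr=(P[...,1]>150)&(P[...,1]<460)&(P[...,0]>420)&(P[...,0]<640)
    for col,lo,hi in(('red',(0,150,80),(6,255,255)),('yel',(22,150,80),(35,255,255)),('blu',(110,150,80),(125,255,255))):
        k=(cv2.inRange(hsv,lo,hi)>0)&inr&(P[...,2]>8)&(P[...,2]<24)
        cs,_=cv2.findContours(k.astype(np.uint8),0,1); q=np.vstack([x for x in cs if len(x)>5]).reshape(-1,2)
        print(n,col,rect(plane(c,q,16)))
    # rests
    for nm,x0,x1,y0,y1 in(('cradle',420,650,150,460),('gauge',460,640,-300,-130)):
        k=(P[...,0]>x0)&(P[...,0]<x1)&(P[...,1]>y0)&(P[...,1]<y1)&(P[...,2]>49)&(P[...,2]<67)
        nn,lab,_,_=cv2.connectedComponentsWithStats(k.astype(np.uint8),connectivity=8)
        for i in range(1,nn):
            p=P[lab==i]
            if len(p)>7: print(n,nm,len(p),p.mean(0).round(1),p[:,:2].min(0).round(),p[:,:2].max(0).round(),p[:,2].max().round(1))
    # gauge base
    k=(P[...,0]>400)&(P[...,0]<680)&(P[...,1]>-450)&(P[...,1]<-100)&(P[...,2]>7)
    if n=='top':
        k&=~((P[...,1]>-200)&(P[...,0]>610))
    cs,_=cv2.findContours(k.astype(np.uint8),0,1); q=max(cs,key=cv2.contourArea).reshape(-1,2)
    print(n,'base',rect(plane(c,q,14)))
E
python3 fix.py
```

```text
top red (array([550. , 245.4]), 136.9, 51.4, np.float32(14.73))
top yel (array([511.4, 388.9]), 136.5, 50.8, np.float32(15.34))
top blu (array([530.4, 317.6]), 136.6, 52.4, np.float32(14.98))
top cradle 56 [588.4 257.9  58.1] [581. 239.] [597. 276.] 65.1
top cradle 56 [568.7 330.1  58. ] [561. 311.] [576. 348.] 66.4
top cradle 56 [549.5 401.6  57.8] [542. 383.] [558. 422.] 66.5
top cradle 58 [509.5 235.7  58.4] [502. 216.] [517. 255.] 66.1
top cradle 56 [489.5 307.4  58.5] [481. 287.] [496. 326.] 66.1
top cradle 55 [469.7 379.9  58.2] [463. 361.] [479. 401.] 64.6
top gauge 62 [ 565.3 -179.3   63.7] [ 551. -200.] [ 577. -161.] 66.8
top gauge 53 [ 547.7 -233.5   57.8] [ 528. -242.] [ 567. -225.] 64.6
top gauge 13 [ 557.9 -142.    57.7] [ 555. -152.] [ 562. -131.] 66.2
top base (array([ 528.4, -291.5]), 359.7, 102.2, np.float32(71.31))
side red (array([549.4, 249.9]), 138.7, 57.4, np.float32(15.49))
side yel (array([510.7, 393.9]), 139.0, 56.3, np.float32(15.2))
side blu (array([529.7, 321.7]), 139.1, 57.1, np.float32(14.81))
side cradle 80 [510.7 237.   57.7] [503. 220.] [519. 256.] 65.3
side cradle 64 [591.  258.6  57.9] [584. 240.] [598. 279.] 63.8
side cradle 107 [490.5 308.9  57.7] [482. 290.] [499. 328.] 65.9
side cradle 99 [570.3 331.3  58. ] [563. 314.] [578. 350.] 64.6
side cradle 131 [470.7 381.3  57.8] [463. 363.] [479. 401.] 65.0
side cradle 113 [551.4 402.8  57.8] [544. 385.] [559. 423.] 64.5
side gauge 44 [ 552.  -232.4   57.6] [ 532. -241.] [ 569. -223.] 66.0
side gauge 31 [ 564.1 -187.3   62.7] [ 554. -196.] [ 574. -172.] 66.6
side gauge 21 [ 561.3 -141.3   58.6] [ 558. -152.] [ 566. -131.] 66.0
side gauge 21 [ 599.3 -131.9   57.9] [ 591. -134.] [ 605. -130.] 65.9
side base (array([ 517.2, -342.5]), 484.5, 122.0, np.float32(73.68))
```

```bash
python3 - <<'E'
from h import *
for n in('top','side'):
    c=cam(n);P=cloud(c);hsv=cv2.cvtColor(c['frame'],cv2.COLOR_BGR2HSV)
    k=(P[...,0]>490)&(P[...,0]<570)&(P[...,1]>-345)&(P[...,1]<-200)&(P[...,2]>49)&(P[...,2]<67)&(hsv[...,1]<90)
    nn,lab,_,_=cv2.connectedComponentsWithStats(k.astype(np.uint8),connectivity=8)
    for i in range(1,nn):
        p=P[lab==i]
        if len(p)>4: print(n,len(p),p.mean(0).round(1),p[:,:2].min(0).round(),p[:,:2].max(0).round())
    o=(cv2.inRange(hsv,(5,120,120),(20,255,255))>0)&(P[...,0]>470)&(P[...,0]<530)&(P[...,1]<-330)&(P[...,1]>-400)
    p=P[o&(P[...,2]>107)];print('tab',len(p),p.mean(0).round(1),p.min(0).round(),p.max(0).round())
    y=(cv2.inRange(hsv,(12,80,80),(28,255,255))>0)&(P[...,0]>530)&(P[...,0]<600)&(P[...,1]<-170)&(P[...,1]>-220)
    p=P[y&(P[...,2]>40)];print('anvil',len(p),p.mean(0).round(1))
    # spindles
    for col,lo,hi,cx in(('red',(0,120,80),(8,255,255),(529,60)),('yel',(22,120,80),(35,255,255),(660,16))):
        near=np.hypot(P[...,0]-cx[0],P[...,1]-cx[1])<95
        cm=(cv2.inRange(hsv,lo,hi)>0)&near
        b=((hsv[...,1]<70)&(hsv[...,2]>120)&near)|cm
        b=cv2.morphologyEx(b.astype(np.uint8),cv2.MORPH_CLOSE,np.ones((3,3)))
        nn,lab,st,_=cv2.connectedComponentsWithStats(b); i=1+st[1:,4].argmax()
        uv=np.argwhere(lab==i)[:,::-1]; q=plane(c,uv,13)[:,:2]
        (vx,vy,x0,y0)=cv2.fitLine(q.astype(np.float32),2,0,.01,.01).ravel()
        s=(q-[x0,y0])@[vx,vy]; m=(s.min()+s.max())/2
        top=P[cm&(P[...,2]>23.5)]
        print(n,col,len(q),'len',round(s.max()-s.min(),1),'mid',(np.array([x0,y0])+m*np.array([vx,vy])).round(1),'ang',np.degrees(np.arctan2(vy,vx)).round(2)%180,'top',len(top),top.mean(0).round(1),'minmax',((top.min(0)+top.max(0))/2).round(1))
E
```

```text
top 57 [ 547.8 -233.5   58. ] [ 528. -243.] [ 567. -225.]
top 54 [ 521.9 -312.    58.2] [ 505. -322.] [ 539. -304.]
top 19 [ 510.7 -339.6   61.1] [ 502. -344.] [ 523. -335.]
tab 58 [ 501.6 -370.4  111.1] [ 492. -382.  107.] [ 510. -358.  114.]
anvil 18 [ 561.1 -194.9   68.2]
top red 367 len 143.3 mid [531.4  56.8] ang 75.04 top 62 [529.4  55.5  26.1] minmax [529.1  55.1  26.8]
top yel 364 len 142.5 mid [662.1  13.4] ang 105.2 top 76 [659.3  13.5  26.3] minmax [659.3  13.2  26.9]
side 65 [ 519.5 -321.4   57.3] [ 505. -343.] [ 541. -301.]
side 46 [ 552.  -232.3   57.2] [ 532. -242.] [ 569. -223.]
tab 17 [ 503.5 -367.6  110. ] [ 496. -380.  108.] [ 513. -357.  112.]
anvil 22 [ 561.8 -192.9   65.5]
side red 307 len 149.7 mid [531.1  54.8] ang 75.22 top 68 [530.7  60.5  26.5] minmax [530.8  60.2  26.5]
side yel 293 len 151.9 mid [662.4  12.7] ang 105.34 top 71 [662.1  16.5  26.3] minmax [661.7  15.5  26. ]
```

```bash
cat > go.py <<'E'
import sys
from h import *
s=manip.read_state(); p=s['eef_pos']; yw=s['eef_rot'][2]
Rm=R.from_euler('xyz',s['eef_rot']).as_matrix()
print('t',round(s['clock'],1),'pos',p.round(1),'yaw',round(yw,4),'F',s['wrist_force'].round(1),'gap',round(s['finger_gap'],1),s['finger_force'].round(1) if hasattr(s['finger_force'],'round') else s['finger_force'])
for a in sys.argv[1:]:
    x,y,z,w=map(float,a.split(',')); w=yw if w>90 else w
    print(a,(Rm.T@(np.array([x,y,z])-p)/1000).round(4),'turn',round(-(w-yw),4))
E
python3 go.py 502.5,-369.5,200,1.248 502.5,-369.5,82,1.248
```

```text
t 0.4 pos [ 173.4 -521.9  205.4] yaw 0.3208 F [-0.1 -0.4  0.4] gap 94.1 0.0
502.5,-369.5,200,1.248 [ 0.3603 -0.0408  0.0054] turn -0.9272
502.5,-369.5,82,1.248 [ 0.3603 -0.0408  0.1234] turn -0.9272
```

Call:
move_arm([
  [0.045,-0.005,0.001,-0.116],
  [0.09,-0.01,0.001,-0.232],
  [0.135,-0.015,0.002,-0.348],
  [0.18,-0.02,0.003,-0.464],
  [0.225,-0.026,0.004,-0.58],
  [0.27,-0.031,0.005,-0.696],
  [0.315,-0.036,0.005,-0.812],
  [0.36,-0.041,0.005,-0.927],
  [0.36,-0.041,0.005,-0.927],
  [0.36,-0.041,0.005,-0.927],
], jaw=0.05, squeeze=15)

```text
clock: 1.4
eef_pos: [502.5, -369.0, 200.0]
eef_rot: [-3.141, -0.0, 1.249]
wrist_force: [-1.1, 0.1, 0.3]
finger_gap: 50.2
finger_force: 0.0
```

```bash
python3 go.py 502.5,-369.5,82,1.248
```

```text
t 1.4 pos [ 502.5 -369.   200. ] yaw 1.2485 F [-1.1  0.1  0.3] gap 50.2 0.0
502.5,-369.5,82,1.248 [-0.0005  0.0003  0.118 ] turn 0.0005
```

Call:
move_arm([
  [0,0,0.04,0],
  [0,0,0.08,0],
  [0,0,0.105,0],
  [0,0,0.118,0],
  [0,0,0.118,0],
  [0,0,0.118,0],
])

```text
clock: 2.0
eef_pos: [502.2, -370.3, 84.0]
eef_rot: [3.14, 0.001, 1.247]
wrist_force: [0.4, 0.4, 0.4]
finger_gap: 50.0
finger_force: 0.0
```

Call:
move_arm([
  [0,0,0,0],
  [0,0,0,0],
  [0,0,0,0],
  [0,0,0,0],
  [0,0,0,0],
  [0,0,0,0],
], jaw=0.0, squeeze=15)

```text
clock: 2.6
eef_pos: [503.1, -369.9, 82.8]
eef_rot: [3.139, 0.0, 1.248]
wrist_force: [7.2, -2.5, -3.1]
finger_gap: 15.8
finger_force: 15.0
```

Call:
move_arm([
  [-0.003,0.001,0,0],
  [-0.008,0.001,0,0],
  [-0.013,0.001,0,0],
  [-0.018,0.001,0,0],
  [-0.023,0.001,0,0],
  [-0.028,0.001,0,0],
  [-0.031,0.001,0,0],
  [-0.033,0.001,0,0],
  [-0.034,0.001,0,0],
  [-0.034,0.001,0,0],
  [-0.034,0.001,0,0],
])

```text
clock: 3.7
eef_pos: [492.0, -402.8, 82.7]
eef_rot: [3.141, 0.001, 1.247]
wrist_force: [-1.0, 0.8, 5.1]
finger_gap: 15.9
finger_force: 15.0
```

Call:
move_arm([
  [-0.001,0,0,0],
  [-0.002,0,0,0],
  [-0.002,0,0,0],
  [-0.002,0,0,0],
])

```text
clock: 4.1
eef_pos: [491.4, -404.5, 82.7]
eef_rot: [3.142, 0.0, 1.247]
wrist_force: [-1.4, 1.7, 4.8]
finger_gap: 15.7
finger_force: 15.0
```

Call:
move_arm([
  [-0.001,0,0,0],
  [-0.002,0,0,0],
  [-0.002,0,0,0],
  [-0.002,0,0,0],
])

```text
clock: 4.5
eef_pos: [491.2, -405.0, 82.7]
eef_rot: [-3.141, -0.002, 1.248]
wrist_force: [-0.9, 10.3, 8.0]
finger_gap: 16.3
finger_force: 15.0
```

Call:
move_arm([
  [0.0005,0,0,0],
  [0.0005,0,0,0],
  [0.0005,0,0,0],
  [0.0005,0,0,0],
], jaw=0.05)

```text
clock: 4.9
eef_pos: [491.0, -405.6, 82.3]
eef_rot: [-3.141, 0.0, 1.248]
wrist_force: [0.0, 0.4, 0.0]
finger_gap: 44.3
finger_force: 0.0
```

Call:
move_arm([
  [0,0,-0.03,0],
  [0,0,-0.07,0],
  [0,0,-0.11,0],
  [0,0,-0.12,0],
  [0,0,-0.12,0],
])

```text
clock: 5.4
eef_pos: [491.5, -405.8, 203.9]
eef_rot: [3.139, 0.001, 1.248]
wrist_force: [0.2, -0.7, -0.2]
finger_gap: 50.2
finger_force: 0.0
```

```bash
cat > look.py <<'E'
import sys
from h import *
# usage: look.py red x y : find spindle near guess; z of centre (default 13)
COL={'red':((0,120,80),(8,255,255)),'yel':((22,120,80),(35,255,255)),'tab':((5,120,120),(20,255,255))}
n_,gx,gy=sys.argv[1],float(sys.argv[2]),float(sys.argv[3]); z=float(sys.argv[4]) if len(sys.argv)>4 else 13
for n in('top','side'):
    c=cam(n);P=cloud(c);hsv=cv2.cvtColor(c['frame'],cv2.COLOR_BGR2HSV)
    near=np.hypot(P[...,0]-gx,P[...,1]-gy)<100
    cm=(cv2.inRange(hsv,*COL[n_])>0)&near&(P[...,2]>z-11)
    top=P[cm&(P[...,2]>z+10.5)]
    b=((hsv[...,1]<70)&(hsv[...,2]>120)&near&(P[...,2]>z-8))|cm
    b=cv2.morphologyEx(b.astype(np.uint8),cv2.MORPH_CLOSE,np.ones((3,3)))
    nn,lab,st,_=cv2.connectedComponentsWithStats(b); i=1+st[1:,4].argmax()
    q=plane(c,np.argwhere(lab==i)[:,::-1],z)[:,:2]
    vx,vy,x0,y0=cv2.fitLine(q.astype(np.float32),2,0,.01,.01).ravel(); s=(q-[x0,y0])@[vx,vy]; m=(s.min()+s.max())/2
    print(n,n_,'len',round(s.max()-s.min(),1),'mid',(np.array([x0,y0])+m*np.array([vx,vy])).round(1),'yaw',(np.arctan2(vy,vx)%np.pi).round(4),'top',len(top),((top.min(0)+top.max(0))/2).round(1) if len(top) else '')
E
python3 look.py red 530 57; python3 look.py yel 661 14; python3 go.py 530.5,57,200,1.311
```

```text
top red len 140.7 mid [529.9  57.9] yaw 1.3096 top 62 [530.4  55.2  27. ]
side red len 150.4 mid [531.2  55.1] yaw 1.3156 top 69 [530.8  59.3  26.1]
top yel len 139.9 mid [660.6  14.4] yaw 1.8393 top 72 [659.4  13.2  26.7]
side yel len 151.9 mid [662.9  12.8] yaw 1.8368 top 69 [661.8  15.   26.4]
t 5.6 pos [ 490.7 -405.   200.4] yaw 1.2478 F [0.1 0.1 0.6] gap 50.1 0.0
530.5,57,200,1.311 [ 0.4508 -0.109   0.0012] turn -0.0632
```

Call:
move_arm([
  [0.045,-0.011,0,-0.006],
  [0.09,-0.022,0,-0.012],
  [0.135,-0.033,0,-0.018],
  [0.18,-0.044,0,-0.024],
  [0.225,-0.055,0,-0.03],
  [0.27,-0.066,0,-0.037],
  [0.315,-0.077,0,-0.044],
  [0.36,-0.088,0,-0.051],
  [0.405,-0.099,0,-0.057],
  [0.45,-0.109,0.001,-0.063],
  [0.451,-0.109,0.001,-0.063],
  [0.451,-0.109,0.001,-0.063],
])

```text
clock: 6.8
eef_pos: [530.6, 57.6, 200.3]
eef_rot: [-3.14, 0.001, 1.313]
wrist_force: [0.7, -0.1, 0.4]
finger_gap: 49.7
finger_force: 0.0
```

```bash
python3 go.py 530.5,57,3,1.311
```

```text
t 6.8 pos [530.6  57.6 200.3] yaw 1.3127 F [ 0.7 -0.1  0.4] gap 49.7 0.0
530.5,57,3,1.311 [-0.0004  0.0004  0.1973] turn 0.0017
```

Call:
move_arm([
  [0,0,0.045,0],
  [0,0,0.09,0],
  [0,0,0.135,0],
  [0,0,0.17,0],
  [0,0,0.185,0],
  [0,0,0.192,0],
  [0,0,0.197,0],
  [0,0,0.197,0],
  [0,0,0.197,0],
  [0,0,0.197,0],
])

```text
clock: 7.8
eef_pos: [531.4, 56.8, 5.3]
eef_rot: [3.14, -0.0, 1.311]
wrist_force: [-0.4, -0.3, 0.6]
finger_gap: 49.4
finger_force: 0.0
```

Call:
move_arm([
  [0,0,0,0],
  [0,0,0,0],
  [0,0,0,0],
  [0,0,0,0],
  [0,0,0,0],
  [0,0,0,0],
], jaw=0.0, squeeze=35)

```text
clock: 8.4
eef_pos: [531.0, 56.9, 4.6]
eef_rot: [3.142, -0.0, 1.311]
wrist_force: [-1.0, 0.3, 2.5]
finger_gap: 25.4
finger_force: 35.0
```

Call:
move_arm([
  [0,0,-0.02,0],
  [0,0,-0.05,0],
  [0,0,-0.09,0],
  [0,0,-0.13,0],
  [0,0,-0.14,0],
  [0,0,-0.14,0],
])

```text
clock: 9.0
eef_pos: [531.3, 56.9, 145.0]
eef_rot: [3.14, -0.001, 1.311]
wrist_force: [0.1, 0.0, -3.4]
finger_gap: 26.0
finger_force: 35.0
```

```bash
python3 look.py red 530 57 151; python3 go.py 535.5,-272.5,143,1.248
```

```text
top red len 117.9 mid [584.6  89.4] yaw 1.6076 top 1 [469.7 108.2 479.7]
side red len 107.5 mid [538.1  73.9] yaw 1.4564 top 81 [539.8  59.7 181.7]
t 9.1 pos [530.1  56.8 142.5] yaw 1.3108 F [-0.4  0.1 -4. ] gap 25.3 34.99900281429291
535.5,-272.5,143,1.248 [-0.3169  0.0898 -0.0005] turn 0.0628
```

Call:
move_arm([
  [-0.035,0.01,0,0.007],
  [-0.075,0.021,0,0.015],
  [-0.12,0.034,0,0.024],
  [-0.165,0.047,0,0.033],
  [-0.21,0.06,0,0.042],
  [-0.255,0.072,0,0.05],
  [-0.29,0.082,0,0.057],
  [-0.31,0.088,0,0.062],
  [-0.317,0.09,0,0.063],
  [-0.317,0.09,0,0.063],
  [-0.317,0.09,0,0.063],
])

```text
clock: 10.2
eef_pos: [536.3, -271.4, 143.4]
eef_rot: [-3.14, -0.001, 1.249]
wrist_force: [-0.2, 0.1, -3.7]
finger_gap: 25.6
finger_force: 35.0
```

```bash
python3 - <<'E'
from h import *
c=cam('side'); m=cv2.resize(c['frame'][80:200,200:340],None,fx=4,fy=4,interpolation=2); cv2.imwrite('pics/g1.png',m)
E
python3 go.py 535.5,-272.5,51,1.248
```

```text
t 10.2 pos [ 536.5 -271.3  143.8] yaw 1.249 F [-0.5 -0.7 -3. ] gap 26.3 34.9991637468338
535.5,-272.5,51,1.248 [-0.0015 -0.0004  0.0928] turn 0.001
```

View pics/g1.png

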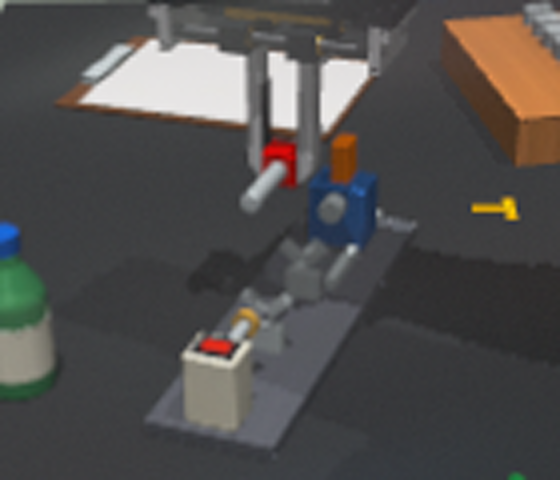

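The crop shows the red spindle held level above the V rests, with its collar at about (280,160), so I'll lower it.

Call:
move_arm([
  [-0.001,0,0.03,0],
  [-0.001,0,0.06,0],
  [-0.001,0,0.075,0],
  [-0.001,0,0.082,0],
  [-0.001,0,0.086,0],
  [-0.001,0,0.088,0],
  [-0.001,0,0.09,0],
  [-0.001,0,0.09,0],
  [-0.001,0,0.09,0],
])

```text
clock: 11.15
eef_pos: [536.3, -273.7, 54.9]
eef_rot: [3.141, 0.0, 1.248]
wrist_force: [0.1, 0.8, -3.6]
finger_gap: 25.9
finger_force: 35.0
```

Call:
move_arm([
  [0,0,0.001,0],
  [0,0,0.002,0],
  [0,0,0.002,0],
])

```text
clock: 11.45
eef_pos: [536.1, -273.5, 52.3]
eef_rot: [-3.141, -0.0, 1.248]
wrist_force: [-0.6, -0.3, -3.2]
finger_gap: 25.4
finger_force: 35.0
```

Call:
move_arm([
  [0,0,0.001,0],
  [0,0,0.001,0],
])

```text
clock: 11.65
eef_pos: [536.2, -273.6, 51.8]
eef_rot: [3.141, 0.0, 1.248]
wrist_force: [-1.5, 1.2, 0.7]
finger_gap: 25.7
finger_force: 35.0
```

Call:
move_arm([
  [0,0,0.001,0],
  [0,0,0.001,0],
])

```text
clock: 11.85
eef_pos: [536.3, -273.6, 51.6]
eef_rot: [3.141, 0.0, 1.248]
wrist_force: [-5.4, 3.7, 10.9]
finger_gap: 25.3
finger_force: 35.0
```

Call:
move_arm([
  [0,-0.0005,-0.001,0],
  [0,-0.0005,-0.001,0],
  [0,-0.0005,-0.001,0],
  [0,-0.0005,-0.001,0],
], jaw=0.05)

```text
clock: 12.25
eef_pos: [535.7, -273.4, 51.4]
eef_rot: [3.142, 0.0, 1.248]
wrist_force: [-0.8, 1.0, -0.4]
finger_gap: 49.4
finger_force: 0.0
```

Call:
move_arm([
  [0,0,-0.02,0],
  [0,0,-0.06,0],
  [0,0,-0.1,0],
  [0,0,-0.12,0],
  [0,0,-0.12,0],
])

```text
clock: 12.75
eef_pos: [536.7, -274.0, 174.7]
eef_rot: [3.136, 0.001, 1.248]
wrist_force: [-0.6, 0.0, -0.5]
finger_gap: 50.1
finger_force: 0.0
```

```bash
python3 look.py red 535 -273 60; python3 go.py 491.2,-405.1,170,1.248  491.2,-405.1,82,1.248
```

```text
top red len 94.8 mid [ 542.1 -252.3] yaw 1.2625 top 76 [ 534.3 -272.1   73.4]
side red len 119.0 mid [ 540.5 -265.4] yaw 1.3116 top 29 [ 537.7 -272.4   72. ]
t 12.8 pos [ 535.5 -273.3  170.8] yaw 1.2478 F [ 0.   0.2 -0.3] gap 49.9 0.0
491.2,-405.1,170,1.248 [-1.39e-01 -1.00e-04  8.00e-04] turn -0.0002
491.2,-405.1,82,1.248 [-1.391e-01 -1.000e-04  8.880e-02] turn -0.0002
```

Call:
move_arm([
  [-0.035,0,0,0],
  [-0.075,0,0,0],
  [-0.115,0,0,0],
  [-0.135,0,0,0],
  [-0.139,0,0,0],
  [-0.139,0,0,0],
  [-0.139,0,0.03,0],
  [-0.139,0,0.06,0],
  [-0.139,0,0.08,0],
  [-0.139,0,0.089,0],
  [-0.139,0,0.089,0],
  [-0.139,0,0.089,0],
])

```text
clock: 14.05
eef_pos: [492.2, -404.9, 83.6]
eef_rot: [3.14, 0.0, 1.249]
wrist_force: [0.3, -0.3, -0.3]
finger_gap: 49.8
finger_force: 0.0
```

Call:
move_arm([
  [0,0,0,0],
  [0,0,0,0],
  [0,0,0,0],
  [0,0,0,0],
  [0,0,0,0],
  [0,0,0,0],
], jaw=0.0, squeeze=20)

```text
clock: 14.65
eef_pos: [491.2, -405.1, 82.6]
eef_rot: [-3.141, -0.0, 1.248]
wrist_force: [-5.3, 2.6, 3.6]
finger_gap: 16.1
finger_force: 20.0
```

```bash
python3 go.py 507.0,-357.7,82,1.248
```

```text
t 14.7 pos [ 491.2 -405.1   82.6] yaw 1.2475 F [-5.3  2.6  3.6] gap 16.1 19.999608099460602
507.0,-357.7,82,1.248 [ 0.05   -0.0001  0.0006] turn -0.0005
```

Call:
move_arm([
  [0.002,-0.0005,0,0],
  [0.006,-0.0005,0,0],
  [0.011,-0.0005,0,0],
  [0.016,-0.0005,0,0],
  [0.021,-0.0005,0,0],
  [0.025,-0.0005,0,0],
  [0.028,-0.0005,0,0],
  [0.03,-0.0005,0,0],
  [0.031,-0.0005,0,0],
  [0.032,-0.0005,0,0],
  [0.033,-0.0005,0,0],
  [0.034,-0.0005,0,0],
])

```text
clock: 15.85
eef_pos: [502.1, -372.9, 82.6]
eef_rot: [3.141, 0.0, 1.248]
wrist_force: [4.5, -3.4, 3.3]
finger_gap: 15.7
finger_force: 20.0
```

Call:
move_arm([
  [0.001,0,0,0],
  [0.002,0,0,0],
  [0.003,0,0,0],
  [0.004,0,0,0],
  [0.005,0,0,0],
  [0.006,0,0,0],
  [0.007,0,0,0],
  [0.008,0,0,0],
  [0.009,0,0,0],
  [0.009,0,0,0],
])

```text
clock: 16.85
eef_pos: [504.8, -364.8, 82.6]
eef_rot: [3.141, 0.001, 1.248]
wrist_force: [3.4, -6.1, 3.1]
finger_gap: 15.7
finger_force: 20.0
```

```bash
python3 look.py red 540 -265 60;python3 go.py 507.0,-357.7,82,1.248
```

```text
top red len 190.8 mid [ 539.3 -260.9] yaw 1.2592 top 86 [ 526.  -303.9   81.2]
side red len 194.1 mid [ 538.3 -271.6] yaw 1.2573 top 29 [ 533.3 -304.4   74.3]
t 16.9 pos [ 504.8 -364.8   82.6] yaw 1.2475 F [ 3.5 -6.2  2.9] gap 15.8 20.00094383955002
507.0,-357.7,82,1.248 [ 0.0074 -0.0002  0.0006] turn -0.0005
```

Call:
move_arm([
  [0.001,0.0005,0,0],
  [0.002,0.0005,0,0],
  [0.002,0.0005,0,0],
])

```text
clock: 17.25
eef_pos: [505.5, -363.0, 82.6]
eef_rot: [-3.141, 0.001, 1.248]
wrist_force: [-2.2, -4.9, 4.3]
finger_gap: 15.9
finger_force: 20.0
```

Call:
move_arm([
  [0.001,0,0,0],
  [0.002,0,0,0],
  [0.002,0,0,0],
])

```text
clock: 17.55
eef_pos: [506.1, -361.2, 82.6]
eef_rot: [-3.141, 0.001, 1.247]
wrist_force: [-0.3, -6.8, 4.4]
finger_gap: 15.6
finger_force: 20.0
```

Call:
move_arm([
  [0.001,0,0,0],
  [0.002,0,0,0],
  [0.002,0,0,0],
])

```text
clock: 17.85
eef_pos: [506.7, -359.4, 82.6]
eef_rot: [-3.141, 0.001, 1.247]
wrist_force: [-0.8, -7.0, 4.4]
finger_gap: 15.8
finger_force: 20.0
```

```bash
python3 go.py 507.0,-357.7,82,1.248; python3 - <<'E'
from h import *
c=cam('side'); m=cv2.resize(c['frame'][80:200,200:340],None,fx=4,fy=4,interpolation=2)
t=cam('top'); k=cv2.resize(t['frame'][155:240,290:440],(600,340),interpolation=2); 
f=np.zeros((600,790,3),np.uint8); f[:340,:600]=k; f[345:600,:298]=cv2.resize(m,(298,255)); cv2.imwrite('pics/g2.png',f)
P=cloud(t);hsv=cv2.cvtColor(t['frame'],cv2.COLOR_BGR2HSV)
y=(cv2.inRange(hsv,(12,80,80),(28,255,255))>0)&(P[...,0]>530)&(P[...,0]<600)&(P[...,1]<-170)&(P[...,1]>-220)
p=P[y&(P[...,2]>40)];print('anvil',len(p),p.mean(0).round(1))
r=(cv2.inRange(hsv,(0,120,80),(8,255,255))>0)&(abs(P[...,1]+258)<30)&(abs(P[...,0]-540)<30)&(P[...,2]>68)&(P[...,2]<80)
p=P[r];print('collar',len(p),p.mean(0).round(1))
E
```

```text
t 17.9 pos [ 506.7 -359.4   82.6] yaw 1.2474 F [-0.8 -7.   4.4] gap 15.8 19.999554455280304
507.0,-357.7,82,1.248 [ 0.0018 -0.0002  0.0006] turn -0.0006
anvil 16 [ 561.4 -191.1   67.7]
collar 95 [ 538.3 -260.    72.7]
```

View pics/g2.png

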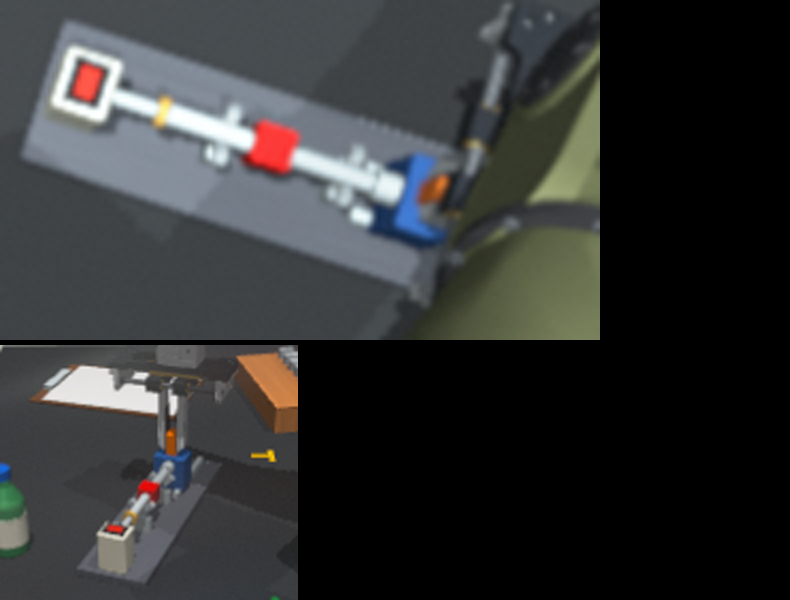

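Call:
move_arm([
  [0.001,0,0,0],
  [0.002,0,0,0],
  [0.002,0,0,0],
  [0.002,0,0,0],
])

```text
clock: 18.35
eef_pos: [507.3, -357.7, 82.6]
eef_rot: [3.142, 0.001, 1.247]
wrist_force: [-0.9, -8.2, 2.9]
finger_gap: 16.3
finger_force: 20.0
```

```bash
python3 go.py 507.0,-357.7,82,1.248; python3 - <<'E'
from h import *
t=cam('top');P=cloud(t);hsv=cv2.cvtColor(t['frame'],cv2.COLOR_BGR2HSV)
y=(cv2.inRange(hsv,(12,80,80),(28,255,255))>0)&(P[...,0]>530)&(P[...,0]<600)&(P[...,1]<-170)&(P[...,1]>-220)
p=P[y&(P[...,2]>40)];print('anvil',len(p),p.mean(0).round(1))
r=(cv2.inRange(hsv,(0,120,80),(8,255,255))>0)&(abs(P[...,1]+258)<30)&(abs(P[...,0]-540)<30)&(P[...,2]>68)&(P[...,2]<80)
p=P[r];print('collar',len(p),p.mean(0).round(1))
E
```

```text
t 18.4 pos [ 507.3 -357.7   82.6] yaw 1.2473 F [-0.9 -8.2  2.9] gap 16.3 19.999296963214874
507.0,-357.7,82,1.248 [-0.0001 -0.0003  0.0006] turn -0.0007
anvil 19 [ 562.4 -189.5   66.8]
collar 94 [ 538.6 -258.2   72.6]
```

Call:
move_arm([
  [0,0,0,0],
  [0,0,0,0],
  [0,0,0,0],
  [0,0,0,0],
  [0,0,0,0],
  [0,0,0,0],
  [0,0,0,0],
  [0,0,0,0],
  [0,0,0,0],
  [0,0,0,0],
  [0,0,0,0],
  [0,0,0,0],
])

```text
clock: 19.6
eef_pos: [507.3, -357.7, 82.6]
eef_rot: [3.142, 0.001, 1.247]
wrist_force: [-2.0, -8.7, 4.6]
finger_gap: 15.8
finger_force: 20.0
```

Call:
move_arm([
  [0,0,0,0],
  [0,0,0,0],
  [0,0,0,0],
  [0,0,0,0],
  [0,0,0,0],
  [0,0,0,0],
  [0,0,0,0],
  [0,0,0,0],
  [0,0,0,0],
  [0,0,0,0],
  [0,0,0,0],
  [0,0,0,0],
])

```text
clock: 20.8
eef_pos: [507.3, -357.7, 82.6]
eef_rot: [-3.142, 0.001, 1.247]
wrist_force: [-0.9, -7.5, 4.1]
finger_gap: 16.0
finger_force: 20.0
```

Call:
move_arm([
  [0,0,0,0],
  [0,0,0,0],
  [0,0,0,0],
  [0,0,0,0],
  [0,0,0,0],
  [0,0,0,0],
  [0,0,0,0],
  [0,0,0,0],
  [0,0,0,0],
  [0,0,0,0],
  [0,0,0,0],
  [0,0,0,0],
])

```text
clock: 22.0
eef_pos: [507.3, -357.7, 82.6]
eef_rot: [3.142, 0.001, 1.247]
wrist_force: [-1.2, -8.0, 3.8]
finger_gap: 15.9
finger_force: 20.0
```

Call:
move_arm([
  [-0.002,0,0,0],
  [-0.006,0,0,0],
  [-0.012,0,0,0],
  [-0.018,0,0,0],
  [-0.024,0,0,0],
  [-0.03,0,0,0],
  [-0.036,0,0,0],
  [-0.042,0,0,0],
  [-0.046,0,0,0],
  [-0.049,0,0,0],
  [-0.051,0,0,0],
  [-0.051,0,0,0],
])

```text
clock: 23.2
eef_pos: [491.2, -405.0, 82.5]
eef_rot: [-3.141, -0.001, 1.248]
wrist_force: [-2.2, -0.0, 6.7]
finger_gap: 16.1
finger_force: 20.0
```

Call:
move_arm([
  [0,0,0,0],
  [0,0,0,0],
  [0,0,0,0],
  [0,0,0,0],
], jaw=0.05)

```text
clock: 23.6
eef_pos: [491.4, -405.0, 82.1]
eef_rot: [-3.141, -0.0, 1.248]
wrist_force: [1.1, 0.8, -0.9]
finger_gap: 44.4
finger_force: 0.0
```

Call:
move_arm([
  [0,0,-0.03,0],
  [0,0,-0.06,0],
  [0,0,-0.088,0],
  [0,0,-0.088,0],
  [0,0,-0.088,0],
])

```text
clock: 24.1
eef_pos: [491.5, -405.1, 170.4]
eef_rot: [3.141, 0.0, 1.248]
wrist_force: [0.8, -0.4, -0.7]
finger_gap: 50.0
finger_force: 0.0
```

```bash
cat > top.py <<'E'
import sys
from h import *
# collar-top centroid within z window: top.py red x y zc
C={'red':((0,120,80),(8,255,255)),'yel':((22,120,80),(35,255,255)),'tab':((5,120,120),(20,255,255))}
n,x,y,z=sys.argv[1],*map(float,sys.argv[2:5])
for k in('top','side'):
    c=cam(k);P=cloud(c);hsv=cv2.cvtColor(c['frame'],cv2.COLOR_BGR2HSV)
    m=(cv2.inRange(hsv,*C[n])>0)&(np.hypot(P[...,0]-x,P[...,1]-y)<60)&(abs(P[...,2]-z)<4)
    p=P[m];print(k,n,len(p),p.mean(0).round(1) if len(p) else '')
E
python3 top.py red 538 -262 73; python3 top.py tab 491 -405 111; python3 top.py yel 661 14 26; python3 go.py 538,-263,170,1.248
```

```text
top red 92 [ 538.4 -258.2   72.9]
side red 40 [ 542.2 -256.2   71.4]
top tab 61 [ 489.4 -406.3  111. ]
side tab 16 [ 491.8 -403.   109.6]
top yel 80 [659.5  13.6  25.8]
side yel 77 [662.1  16.9  26. ]
t 24.4 pos [ 491.4 -405.   169.6] yaw 1.2478 F [ 0.2 -1.   0.6] gap 49.9 0.0
538,-263,170,1.248 [ 0.1495 -0.0008 -0.0003] turn -0.0002
```

```bash
python3 go.py 540.2,-259.6,170,1.248 540.2,-259.6,52,1.248
```

```text
t 24.4 pos [ 491.4 -405.   169.6] yaw 1.2478 F [ 0.2 -1.   0.6] gap 49.9 0.0
540.2,-259.6,170,1.248 [ 0.1534  0.0002 -0.0003] turn -0.0002
540.2,-259.6,52,1.248 [0.1533 0.0003 0.1177] turn -0.0002
```

Call:
move_arm([
  [0.035,0,0,0],
  [0.075,0,0,0],
  [0.12,0,0,0],
  [0.148,0,0,0],
  [0.153,0,0,0],
  [0.153,0,0,0],
  [0.153,0,0.04,0],
  [0.153,0,0.08,0],
  [0.153,0,0.105,0],
  [0.153,0,0.118,0],
  [0.153,0,0.118,0],
  [0.153,0,0.118,0],
])

```text
clock: 25.6
eef_pos: [540.5, -261.0, 53.6]
eef_rot: [3.14, 0.0, 1.247]
wrist_force: [0.6, -0.2, -0.0]
finger_gap: 50.1
finger_force: 0.0
```

Call:
move_arm([
  [0,0,0,0],
  [0,0,0,0],
  [0,0,0,0],
  [0,0,0,0],
  [0,0,0,0],
  [0,0,0,0],
], jaw=0.0, squeeze=35)

```text
clock: 26.2
eef_pos: [540.4, -260.3, 53.0]
eef_rot: [3.141, 0.0, 1.248]
wrist_force: [-1.4, 0.1, 6.5]
finger_gap: 25.4
finger_force: 34.9
```

Call:
move_arm([
  [0,0,-0.01,0],
  [0,0,-0.04,0],
  [0,0,-0.08,0],
  [0,0,-0.1,0],
  [0,0,-0.1,0],
  [0,0,-0.1,0],
])

```text
clock: 26.8
eef_pos: [539.7, -259.8, 151.5]
eef_rot: [-3.14, -0.0, 1.248]
wrist_force: [0.2, 0.1, -3.1]
finger_gap: 26.1
finger_force: 34.9
```

```bash
python3 top.py red 540 -260 173; python3 go.py 549.9,247.3,152,0.266
```

```text
top red 7 [ 547.5 -250.4  171.6]
side red 23 [ 543.3 -256.7  169.8]
t 26.9 pos [ 539.4 -259.7  150.5] yaw 1.2478 F [-0.3  0.  -2.5] gap 25.6 34.90627884864807
549.9,247.3,152,0.266 [ 0.4841 -0.1509 -0.0007] turn 0.9818
```

Call:
move_arm([
  [0.03,-0.009,0,0.06],
  [0.07,-0.022,0,0.14],
  [0.115,-0.036,0,0.23],
  [0.16,-0.05,0,0.325],
  [0.205,-0.064,0,0.42],
  [0.25,-0.078,0,0.51],
  [0.295,-0.092,0,0.6],
  [0.34,-0.106,0,0.69],
  [0.385,-0.12,0,0.78],
  [0.43,-0.134,0,0.875],
  [0.465,-0.145,0,0.945],
  [0.484,-0.151,0,0.982],
])

```text
clock: 28.1
eef_pos: [549.5, 249.5, 150.6]
eef_rot: [-3.142, 0.003, 0.265]
wrist_force: [-0.1, -1.0, -3.9]
finger_gap: 25.6
finger_force: 34.9
```

Call:
move_arm([
  [0,0,0,0],
  [0,0,0,0],
  [0,0,0,0],
])

```text
clock: 28.4
eef_pos: [550.5, 245.7, 151.8]
eef_rot: [3.141, 0.001, 0.265]
wrist_force: [-0.7, 0.8, -3.2]
finger_gap: 25.5
finger_force: 34.9
```

```bash
python3 go.py 549.9,247.3,56,0.266; python3 - <<'E'
from h import *
c=cam('side'); m=cv2.resize(c['frame'][200:384,180:360],None,fx=3,fy=3,interpolation=2); cv2.imwrite('pics/c1.png',m)
P=cloud(c);hsv=cv2.cvtColor(c['frame'],cv2.COLOR_BGR2HSV)
m=(cv2.inRange(hsv,(0,120,80),(8,255,255))>0)&(P[...,2]>130)
print(P[m].mean(0),P[m].min(0),P[m].max(0))
E
```

```text
t 28.4 pos [550.5 245.7 151.8] yaw 0.2655 F [-0.7  0.8 -3.2] gap 25.5 34.906160831451416
549.9,247.3,56,0.266 [ 0.     -0.0017  0.0958] turn -0.0005
[552.24013644 319.15089986 226.10244102] [505.95062645 250.35204491 148.22018739] [563.57939522 682.91743898 595.36952848]
```

View pics/c1.png

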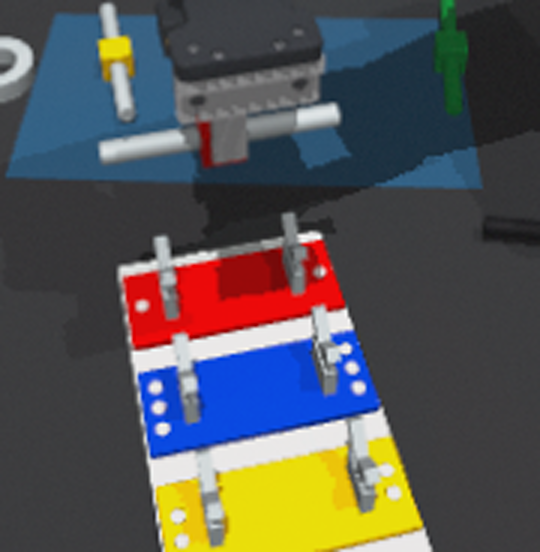

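```bash
python3 - <<'E'
from h import *
c=cam('side'); q=plane(c,[(213.5,251),(293.5,238)],160); print(q,q.mean(0),np.linalg.norm(q[0]-q[1])); print(manip.read_state()['eef_pos'])
E
python3 go.py 549.9,247.3,56,0.266
```

```text
[[618.65904929 265.79783594 160.        ]
 [481.94057638 230.34346301 160.        ]] [550.29981283 248.07064947 160.        ] 141.2407639286232
[550.66822293 245.70867217 152.24423972]
t 28.5 pos [550.7 245.7 152.2] yaw 0.2649 F [ 0.3 -0.5 -4.3] gap 25.7 34.906203746795654
549.9,247.3,56,0.266 [-0.0003 -0.0018  0.0962] turn -0.0011
```

Call:
move_arm([
  [0,-0.002,0.03,0],
  [0,-0.002,0.06,0],
  [0,-0.002,0.08,0],
  [0,-0.002,0.09,0],
  [0,-0.002,0.094,0],
  [0,-0.002,0.096,0],
  [0,-0.002,0.097,0],
  [0,-0.002,0.097,0],
  [0,-0.002,0.097,0],
])

```text
clock: 29.4
eef_pos: [550.3, 248.8, 56.1]
eef_rot: [-3.142, -0.001, 0.266]
wrist_force: [0.2, -0.2, -2.6]
finger_gap: 25.5
finger_force: 34.9
```

Call:
move_arm([
  [0,0,0.001,0],
  [0,0,0.002,0],
  [0,0,0.002,0],
])

```text
clock: 29.7
eef_pos: [550.2, 248.7, 53.9]
eef_rot: [3.141, -0.001, 0.266]
wrist_force: [-0.4, -2.3, 1.4]
finger_gap: 25.6
finger_force: 34.9
```

Call:
move_arm([
  [0,0.001,0.0005,0],
  [0,0.001,0.001,0],
  [0,0.001,0.001,0],
])

```text
clock: 30.0
eef_pos: [550.5, 247.8, 53.0]
eef_rot: [-3.142, -0.001, 0.266]
wrist_force: [-3.0, -0.6, 4.9]
finger_gap: 25.6
finger_force: 34.9
```

Call:
move_arm([
  [0,0,0,0],
  [0,0,0,0],
  [0,0,0,0],
  [0,0,0,0],
], jaw=0.05)

```text
clock: 30.4
eef_pos: [550.3, 247.8, 52.3]
eef_rot: [-3.142, 0.0, 0.266]
wrist_force: [0.0, 0.2, 0.2]
finger_gap: 49.6
finger_force: 0.0
```

Call:
move_arm([
  [0,0,-0.02,0],
  [0,0,-0.06,0],
  [0,0,-0.1,0],
  [0,0,-0.14,0],
  [0,0,-0.147,0],
  [0,0,-0.147,0],
])

```text
clock: 31.0
eef_pos: [550.6, 247.9, 200.5]
eef_rot: [-3.141, -0.002, 0.266]
wrist_force: [0.2, 0.4, -0.2]
finger_gap: 49.9
finger_force: 0.0
```

```bash
python3 top.py red 550 247 73; python3 look.py red 550 247 60; python3 look.py yel 661 14;  python3 go.py 661,15,200,1.838
```

```text
top red 96 [550.7 246.   72.5]
side red 161 [552.6 249.8  72.5]
top red len 146.8 mid [656.7 474.1] yaw 1.9145 top 102 [546.  210.7 192.6]
side red len 228.7 mid [ 591.9 -255.3] yaw 1.7362 top 155 [552.9 248.4  72.7]
top yel len 139.9 mid [660.6  14.4] yaw 1.8402 top 74 [659.   13.2  26.3]
side yel len 151.4 mid [663.1  12.6] yaw 1.8353 top 72 [661.8  15.7  26.5]
t 31.3 pos [549.9 247.6 198.1] yaw 0.2658 F [ 0.2 -0.1 -0.5] gap 49.9 0.0
661,15,200,1.838 [ 0.0461  0.2536 -0.0019] turn -1.5722
```

Call:
move_arm([
  [0.004,0.023,0,-0.143],
  [0.008,0.046,0,-0.286],
  [0.012,0.069,0,-0.429],
  [0.016,0.092,0,-0.572],
  [0.02,0.115,0,-0.715],
  [0.024,0.138,0,-0.858],
  [0.028,0.161,0,-1.0],
  [0.032,0.184,0,-1.143],
  [0.036,0.207,0,-1.286],
  [0.041,0.23,0,-1.429],
  [0.046,0.254,0,-1.572],
  [0.046,0.254,0,-1.572],
])

```text
clock: 32.5
eef_pos: [661.9, 12.3, 198.2]
eef_rot: [-3.14, -0.0, 1.84]
wrist_force: [0.3, -0.4, -0.3]
finger_gap: 50.2
finger_force: 0.0
```

Call:
move_arm([
  [0,0,0,0],
  [0,0,0,0],
])

```text
clock: 32.7
eef_pos: [661.0, 15.6, 199.1]
eef_rot: [-3.141, -0.0, 1.836]
wrist_force: [1.1, 0.6, 0.5]
finger_gap: 49.6
finger_force: 0.0
```

```bash
python3 top.py yel 661 14 26; python3 go.py 661,15,4,1.838
```

```text
top yel 0 
side yel 77 [662.   16.8  26.2]
t 32.8 pos [661.1  15.7 199.5] yaw 1.8373 F [-0.1 -0.  -0.5] gap 50.2 0.0
661,15,4,1.838 [-0.0006 -0.0003  0.1955] turn -0.0007
```

Call:
move_arm([
  [0,0,0.045,0],
  [0,0,0.09,0],
  [0,0,0.135,0],
  [0,0,0.17,0],
  [0,0,0.185,0],
  [0,0,0.192,0],
  [0,0,0.195,0],
  [0,0,0.195,0],
  [0,0,0.195,0],
  [0,0,0.195,0],
])

```text
clock: 33.8
eef_pos: [661.9, 14.8, 5.7]
eef_rot: [3.14, 0.001, 1.838]
wrist_force: [-0.1, -0.1, -0.1]
finger_gap: 49.7
finger_force: 0.0
```

Call:
move_arm([
  [0,0,0,0],
  [0,0,0,0],
  [0,0,0,0],
  [0,0,0,0],
  [0,0,0,0],
  [0,0,0,0],
], jaw=0.0, squeeze=35)

```text
clock: 34.4
eef_pos: [661.4, 14.8, 4.5]
eef_rot: [3.142, 0.0, 1.838]
wrist_force: [-0.5, -0.6, 1.9]
finger_gap: 26.3
finger_force: 35.0
```

Call:
move_arm([
  [0,0,-0.02,0],
  [0,0,-0.05,0],
  [0,0,-0.09,0],
  [0,0,-0.13,0],
  [0,0,-0.16,0],
  [0,0,-0.18,0],
  [0,0,-0.18,0],
  [0,0,-0.18,0],
])

```text
clock: 35.2
eef_pos: [661.0, 14.8, 183.2]
eef_rot: [-3.14, -0.0, 1.838]
wrist_force: [0.3, -0.5, -3.6]
finger_gap: 25.6
finger_force: 35.0
```

```bash
python3 go.py 535.6,-273.3,180,1.248
```

```text
t 35.2 pos [661.   14.8 183.2] yaw 1.8378 F [ 0.3 -0.5 -3.6] gap 25.6 34.9990439414978
535.6,-273.3,180,1.248 [-0.2448 -0.197   0.0033] turn 0.5898
```

Call:
move_arm([
  [-0.02,-0.016,0,0.05],
  [-0.05,-0.04,0,0.12],
  [-0.08,-0.064,0,0.19],
  [-0.11,-0.088,0,0.265],
  [-0.14,-0.112,0,0.337],
  [-0.17,-0.136,0,0.409],
  [-0.2,-0.16,0,0.48],
  [-0.225,-0.18,0,0.54],
  [-0.24,-0.192,0.002,0.58],
  [-0.245,-0.197,0.003,0.59],
  [-0.245,-0.197,0.003,0.59],
  [-0.245,-0.197,0.003,0.59],
])

```text
clock: 36.4
eef_pos: [536.2, -272.6, 180.7]
eef_rot: [-3.141, -0.0, 1.249]
wrist_force: [-0.9, 0.1, -2.0]
finger_gap: 25.6
finger_force: 35.0
```

```bash
python3 go.py 535.6,-273.3,55,1.248; python3 - <<'E'
from h import *
c=cam('side'); m=cv2.resize(c['frame'][60:200,200:340],None,fx=4,fy=4,interpolation=2); cv2.imwrite('pics/g3.png',m)
E
```

```text
t 36.4 pos [ 536.2 -272.6  180.7] yaw 1.2493 F [-0.9  0.1 -2. ] gap 25.6 34.99910116195679
535.6,-273.3,55,1.248 [-0.0009 -0.0002  0.1257] turn 0.0013
```

View pics/g3.png

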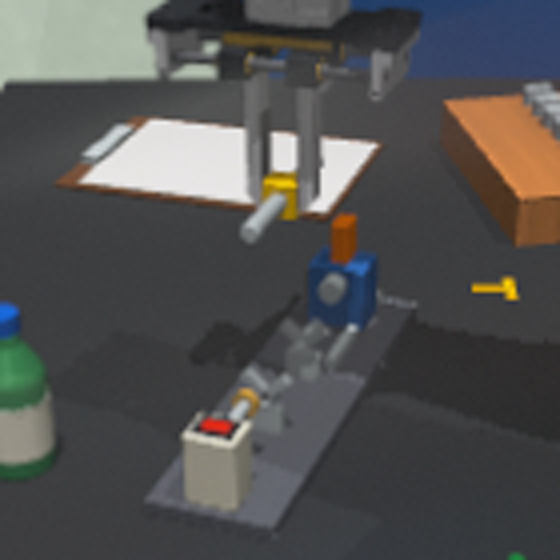

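The crop shows the yellow spindle held level, with its collar at about (282,193). The jaw is home, so I'll lower the spindle onto the rests.

Call:
move_arm([
  [-0.001,0,0.04,0],
  [-0.001,0,0.08,0],
  [-0.001,0,0.105,0],
  [-0.001,0,0.118,0],
  [-0.001,0,0.123,0],
  [-0.001,0,0.126,0],
  [-0.001,0,0.127,0],
  [-0.001,0,0.127,0],
  [-0.001,0,0.127,0],
])

```text
clock: 37.35
eef_pos: [536.0, -274.7, 55.3]
eef_rot: [3.14, 0.0, 1.248]
wrist_force: [0.1, 0.4, -1.7]
finger_gap: 25.8
finger_force: 35.0
```

Call:
move_arm([
  [0,0,0.001,0],
  [0,0,0.0015,0],
  [0,0,0.0015,0],
])

```text
clock: 37.65
eef_pos: [535.6, -274.5, 52.9]
eef_rot: [-3.142, 0.0, 1.248]
wrist_force: [0.1, -0.4, -2.5]
finger_gap: 25.5
finger_force: 35.0
```

Call:
move_arm([
  [0,0,0.001,0],
  [0,0,0.001,0],
  [0,0,0.001,0],
])

```text
clock: 37.95
eef_pos: [535.7, -274.5, 51.9]
eef_rot: [-3.142, -0.0, 1.248]
wrist_force: [0.2, 0.6, -1.1]
finger_gap: 25.7
finger_force: 35.0
```

Call:
move_arm([
  [0,0,0.0005,0],
  [0,0,0.0005,0],
])

```text
clock: 38.15
eef_pos: [535.7, -274.5, 51.7]
eef_rot: [3.141, 0.0, 1.248]
wrist_force: [-1.6, 0.8, 0.1]
finger_gap: 25.8
finger_force: 35.0
```

Call:
move_arm([
  [0,0,0,0],
  [0,0,0,0],
  [0,0,0,0],
  [0,0,0,0],
], jaw=0.05)

```text
clock: 38.55
eef_pos: [535.7, -274.5, 51.5]
eef_rot: [3.141, 0.0, 1.248]
wrist_force: [-0.3, 0.4, 0.7]
finger_gap: 49.7
finger_force: 0.0
```

Call:
move_arm([
  [0,0,-0.02,0],
  [0,0,-0.06,0],
  [0,0,-0.1,0],
  [0,0,-0.118,0],
  [0,0,-0.118,0],
  [0,0,-0.118,0],
])

```text
clock: 39.15
eef_pos: [535.4, -274.3, 168.6]
eef_rot: [-3.141, -0.0, 1.248]
wrist_force: [0.0, 0.2, -0.8]
finger_gap: 50.0
finger_force: 0.0
```

```bash
python3 top.py yel 535 -273 73; python3 top.py tab 491 -405 111;python3 top.py red 550 247 73; python3 go.py 491.3,-405.0,170,1.248  491.3,-405.0,82,1.248
```

```text
top yel 88 [ 534.4 -275.2   72.6]
side yel 39 [ 536.7 -272.    71.1]
top tab 0 
side tab 17 [ 491.3 -403.4  109.4]
top red 97 [550.4 246.2  72.3]
side red 162 [552.7 249.6  72.4]
t 39.5 pos [ 535.5 -274.3  168.5] yaw 1.2478 F [ 0.6 -0.   0.4] gap 50.2 0.0
491.3,-405.0,170,1.248 [-0.1379 -0.0004 -0.0015] turn -0.0002
491.3,-405.0,82,1.248 [-0.1379 -0.0003  0.0865] turn -0.0002
```

Call:
move_arm([
  [-0.035,0,0,0],
  [-0.075,0,0,0],
  [-0.115,0,0,0],
  [-0.134,0,0,0],
  [-0.138,0,0,0],
  [-0.138,0,0,0],
  [-0.138,0,0.03,0],
  [-0.138,0,0.06,0],
  [-0.138,0,0.08,0],
  [-0.138,0,0.087,0],
  [-0.138,0,0.087,0],
  [-0.138,0,0.087,0],
])

```text
clock: 40.65
eef_pos: [492.7, -405.1, 83.8]
eef_rot: [3.14, 0.001, 1.249]
wrist_force: [-0.4, 0.6, 1.0]
finger_gap: 49.9
finger_force: 0.0
```

Call:
move_arm([
  [0,0,0,0],
  [0,0,0,0],
  [0,0,0,0],
  [0,0,0,0],
  [0,0,0,0],
  [0,0,0,0],
], jaw=0.0, squeeze=20)

```text
clock: 41.25
eef_pos: [491.2, -405.2, 82.6]
eef_rot: [-3.14, -0.0, 1.248]
wrist_force: [-6.3, 2.3, 3.8]
finger_gap: 16.1
finger_force: 20.0
```

Call:
move_arm([
  [0.002,-0.0005,0,0],
  [0.006,-0.0005,0,0],
  [0.011,-0.0005,0,0],
  [0.016,-0.0005,0,0],
  [0.021,-0.0005,0,0],
  [0.025,-0.0005,0,0],
  [0.028,-0.0005,0,0],
  [0.03,-0.0005,0,0],
  [0.031,-0.0005,0,0],
  [0.032,-0.0005,0,0],
  [0.033,-0.0005,0,0],
  [0.034,-0.0005,0,0],
])

```text
clock: 42.45
eef_pos: [502.1, -373.0, 82.6]
eef_rot: [-3.142, 0.001, 1.248]
wrist_force: [-5.5, -3.6, 4.6]
finger_gap: 16.0
finger_force: 20.0
```

Call:
move_arm([
  [0.001,0,0,0],
  [0.002,0,0,0],
  [0.003,0,0,0],
  [0.004,0,0,0],
  [0.005,0,0,0],
  [0.006,0,0,0],
  [0.007,0,0,0],
  [0.008,0,0,0],
  [0.009,0,0,0],
  [0.009,0,0,0],
])

```text
clock: 43.45
eef_pos: [505.0, -364.4, 82.6]
eef_rot: [3.142, 0.001, 1.248]
wrist_force: [-5.0, -3.0, 3.8]
finger_gap: 15.6
finger_force: 20.0
```

```bash
python3 go.py 507.2,-357.6,82,1.248; python3 top.py yel 538 -265 73
```

```text
t 43.5 pos [ 505.  -364.4   82.6] yaw 1.2478 F [-5.  -3.   3.8] gap 15.6 20.003294348716736
507.2,-357.6,82,1.248 [ 0.0072 -0.0001  0.0006] turn -0.0002
top yel 98 [ 537.7 -265.1   72.6]
side yel 38 [ 540.  -262.7   71.2]
```

Call:
move_arm([
  [0.001,-0.0003,0,0],
  [0.002,-0.0003,0,0],
  [0.003,-0.0003,0,0],
  [0.004,-0.0003,0,0],
  [0.004,-0.0003,0,0],
])

```text
clock: 44.05
eef_pos: [506.3, -360.7, 82.6]
eef_rot: [3.141, 0.001, 1.248]
wrist_force: [-2.5, -4.3, 2.1]
finger_gap: 16.2
finger_force: 20.0
```

Call:
move_arm([
  [0.001,0,0,0],
  [0.002,0,0,0],
  [0.003,0,0,0],
  [0.0035,0,0,0],
  [0.0035,0,0,0],
])

```text
clock: 44.55
eef_pos: [507.3, -357.7, 82.6]
eef_rot: [3.141, 0.001, 1.248]
wrist_force: [-2.8, -6.3, 1.3]
finger_gap: 15.8
finger_force: 20.0
```

```bash
python3 go.py 507.3,-357.7,82,1.248; python3 top.py yel 538 -259 73; python3 - <<'E'
from h import *
t=cam('top');P=cloud(t);hsv=cv2.cvtColor(t['frame'],cv2.COLOR_BGR2HSV)
y=(cv2.inRange(hsv,(12,80,80),(28,255,255))>0)&(P[...,0]>530)&(P[...,0]<600)&(P[...,1]<-170)&(P[...,1]>-220)
p=P[y&(P[...,2]>40)];print('anvil',len(p),p.mean(0).round(1))
E
```

```text
t 44.5 pos [ 507.3 -357.7   82.6] yaw 1.2478 F [-2.8 -6.3  1.3] gap 15.8 20.00472664833069
507.3,-357.7,82,1.248 [0.     0.     0.0006] turn -0.0002
top yel 100 [ 539.3 -258.9   72.9]
side yel 39 [ 542.3 -255.4   71.7]
anvil 18 [ 562.7 -189.4   67.3]
```

Call:
move_arm([
  [0.0005,0,0,0],
  [0.0005,0,0,0],
  [0.0005,0,0,0],
  [0.0005,0,0,0],
  [0.0005,0,0,0],
  [0.0005,0,0,0],
  [0.0005,0,0,0],
  [0.0005,0,0,0],
  [0.0005,0,0,0],
  [0.0005,0,0,0],
  [0.0005,0,0,0],
  [0.0005,0,0,0],
])

```text
clock: 45.9
eef_pos: [507.4, -357.4, 82.6]
eef_rot: [3.141, 0.001, 1.248]
wrist_force: [-2.2, -6.3, 1.4]
finger_gap: 15.7
finger_force: 20.0
```

Call:
move_arm([
  [0,0,0,0],
  [0,0,0,0],
  [0,0,0,0],
  [0,0,0,0],
  [0,0,0,0],
  [0,0,0,0],
  [0,0,0,0],
  [0,0,0,0],
  [0,0,0,0],
  [0,0,0,0],
  [0,0,0,0],
  [0,0,0,0],
])

```text
clock: 47.1
eef_pos: [507.4, -357.3, 82.6]
eef_rot: [3.141, 0.001, 1.248]
wrist_force: [-3.4, -6.4, 1.9]
finger_gap: 16.0
finger_force: 20.0
```

Call:
move_arm([
  [0,0,0,0],
  [0,0,0,0],
  [0,0,0,0],
  [0,0,0,0],
  [0,0,0,0],
  [0,0,0,0],
  [0,0,0,0],
  [0,0,0,0],
  [0,0,0,0],
  [0,0,0,0],
  [0,0,0,0],
  [0,0,0,0],
])

```text
clock: 48.3
eef_pos: [507.4, -357.3, 82.6]
eef_rot: [3.141, 0.001, 1.248]
wrist_force: [-3.2, -6.7, 1.8]
finger_gap: 15.9
finger_force: 20.0
```

```bash
python3 go.py 491.2,-405.1,82.6,1.248;python3 top.py yel 538 -259 73; python3 top.py tab 507 -357 111
```

```text
t 48.3 pos [ 507.4 -357.3   82.6] yaw 1.2476 F [-3.2 -6.7  1.8] gap 15.9 20.004713237285614
491.2,-405.1,82.6,1.248 [-0.0504 -0.0002  0.0001] turn -0.0004
top yel 101 [ 539.6 -258.3   72.9]
side yel 39 [ 542.6 -255.    71.6]
top tab 7 [ 510.8 -348.5  110.5]
side tab 14 [ 510.4 -352.1  109.5]
```

Call:
move_arm([
  [-0.002,0,0,0],
  [-0.006,0,0,0],
  [-0.012,0,0,0],
  [-0.018,0,0,0],
  [-0.024,0,0,0],
  [-0.03,0,0,0],
  [-0.036,0,0,0],
  [-0.042,0,0,0],
  [-0.046,0,0,0],
  [-0.049,0,0,0],
  [-0.051,0,0,0],
  [-0.051,0,0,0],
])

```text
clock: 49.7
eef_pos: [491.1, -405.3, 82.6]
eef_rot: [3.141, -0.0, 1.248]
wrist_force: [1.3, 3.4, 7.1]
finger_gap: 15.8
finger_force: 20.0
```

Call:
move_arm([
  [0,0,0,0],
  [0,0,0,0],
  [0,0,0,0],
  [0,0,0,0],
], jaw=0.05)

```text
clock: 50.1
eef_pos: [491.0, -405.1, 82.2]
eef_rot: [-3.141, -0.0, 1.248]
wrist_force: [0.2, 0.8, -0.4]
finger_gap: 44.2
finger_force: 0.0
```

Call:
move_arm([
  [0,0,-0.03,0],
  [0,0,-0.06,0],
  [0,0,-0.088,0],
  [0,0,-0.088,0],
  [0,0,-0.088,0],
])

```text
clock: 50.6
eef_pos: [491.1, -405.1, 170.4]
eef_rot: [3.141, 0.0, 1.248]
wrist_force: [-0.8, -0.6, -0.2]
finger_gap: 49.4
finger_force: 0.0
```

```bash
python3 top.py yel 538 -259 73; python3 top.py tab 491 -405 111; python3 go.py 540.4,-259.4,170,1.248 540.4,-259.4,52,1.248
```

```text
top yel 98 [ 538.4 -260.7   72.8]
side yel 38 [ 541.1 -259.2   71.5]
top tab 61 [ 489.4 -406.7  110.5]
side tab 18 [ 491.7 -402.6  109.4]
t 50.8 pos [ 490.8 -404.8  169.1] yaw 1.2478 F [ 0.3  0.8 -0.6] gap 50.1 0.0
540.4,-259.4,170,1.248 [ 0.1536  0.0009 -0.0007] turn -0.0002
540.4,-259.4,52,1.248 [0.1536 0.0011 0.1173] turn -0.0002
```

Call:
move_arm([
  [0.035,0,0,0],
  [0.075,0,0,0],
  [0.12,0,0,0],
  [0.148,0.0005,0,0],
  [0.153,0.0005,0,0],
  [0.153,0.0005,0,0],
  [0.153,0.0005,0.04,0],
  [0.153,0.0005,0.08,0],
  [0.153,0.0005,0.105,0],
  [0.153,0.0005,0.117,0],
  [0.153,0.0005,0.117,0],
  [0.153,0.0005,0.117,0],
])

```text
clock: 52.0
eef_pos: [540.5, -261.1, 54.6]
eef_rot: [3.14, 0.0, 1.247]
wrist_force: [-0.2, 0.0, 1.0]
finger_gap: 50.3
finger_force: 0.0
```

Call:
move_arm([
  [0,0,0,0],
  [0,0,0,0],
  [0,0,0,0],
  [0,0,0,0],
  [0,0,0,0],
  [0,0,0,0],
], jaw=0.0, squeeze=35)

```text
clock: 52.6
eef_pos: [540.4, -260.3, 54.0]
eef_rot: [3.141, 0.0, 1.248]
wrist_force: [-1.3, 1.3, 5.4]
finger_gap: 25.6
finger_force: 35.0
```

Call:
move_arm([
  [0,0,-0.01,0],
  [0,0,-0.04,0],
  [0,0,-0.08,0],
  [0,0,-0.1,0],
  [0,0,-0.1,0],
  [0,0,-0.1,0],
])

```text
clock: 53.2
eef_pos: [539.8, -259.9, 152.6]
eef_rot: [-3.141, -0.0, 1.248]
wrist_force: [-0.2, -0.8, -2.8]
finger_gap: 25.6
finger_force: 35.0
```

```bash
python3 go.py 510.3,391.2,152,0.266
```

```text
t 53.2 pos [ 539.8 -259.9  152.6] yaw 1.2479 F [-0.2 -0.8 -2.8] gap 25.6 34.970329999923706
510.3,391.2,152,0.266 [ 0.6081 -0.2346  0.001 ] turn 0.9819
```

Call:
move_arm([
  [0.02,-0.008,0,0.03],
  [0.05,-0.019,0,0.08],
  [0.09,-0.035,0,0.145],
  [0.13,-0.05,0,0.21],
  [0.17,-0.066,0,0.275],
  [0.21,-0.081,0,0.34],
  [0.25,-0.096,0,0.405],
  [0.29,-0.112,0,0.47],
  [0.33,-0.127,0,0.53],
  [0.37,-0.143,0,0.6],
  [0.4,-0.154,0,0.65],
  [0.42,-0.162,0,0.68],
])

```text
clock: 54.4
eef_pos: [518.6, 191.5, 151.3]
eef_rot: [-3.14, 0.003, 0.567]
wrist_force: [-0.4, 0.4, -1.5]
finger_gap: 25.6
finger_force: 35.0
```

```bash
python3 go.py 510.3,391.2,152,0.266
```

```text
t 54.4 pos [518.6 191.5 151.3] yaw 0.5674 F [-0.4  0.4 -1.5] gap 25.6 34.97008502483368
510.3,391.2,152,0.266 [ 0.1003 -0.1728 -0.0008] turn 0.3014
```

Call:
move_arm([
  [0.018,-0.03,0,0.05],
  [0.038,-0.065,0,0.11],
  [0.058,-0.1,0,0.17],
  [0.078,-0.135,0,0.23],
  [0.092,-0.16,0,0.275],
  [0.1,-0.173,0,0.301],
  [0.1,-0.173,0,0.301],
  [0.1,-0.173,0,0.301],
  [0.1,-0.173,0,0.301],
])

```text
clock: 55.3
eef_pos: [511.1, 388.1, 152.6]
eef_rot: [3.141, 0.001, 0.267]
wrist_force: [-0.4, 0.3, -2.6]
finger_gap: 25.9
finger_force: 35.0
```

```bash
python3 go.py 510.3,391.2,56,0.266; python3 - <<'E'
from h import *
c=cam('side'); m=cv2.resize(c['frame'][200:384,160:360],None,fx=4,fy=4,interpolation=2)[:600]; cv2.imwrite('pics/c2.png',m)
E
```

```text
t 55.3 pos [511.1 388.1 152.6] yaw 0.2665 F [-0.4  0.3 -2.6] gap 25.9 34.970329999923706
510.3,391.2,56,0.266 [ 0.0002 -0.0032  0.0966] turn 0.0005
```

View pics/c2.png

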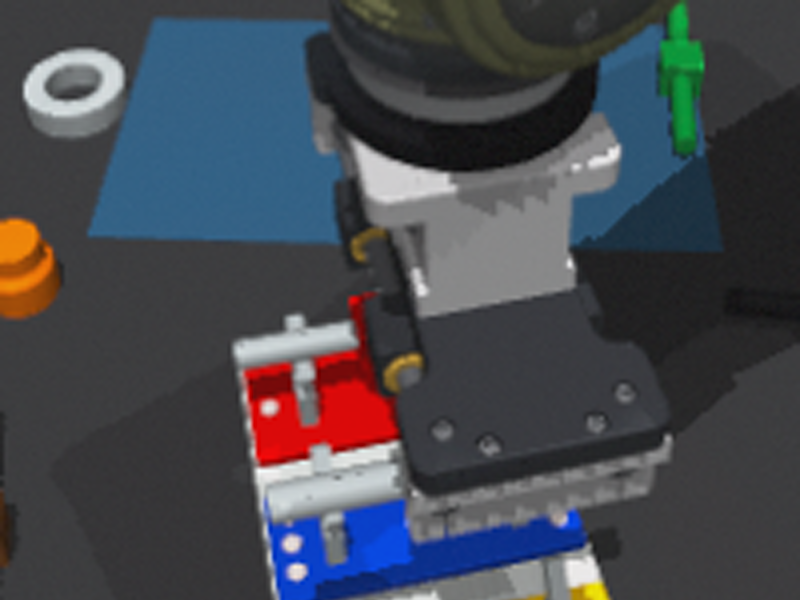

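```bash
python3 - <<'E'
from h import *
c=cam('side'); q=plane(c,[(227,325)],160.5); print(q, q-70*np.array([np.cos(.266),np.sin(.266),0]))
c=cam('top'); cv2.imwrite('pics/t2.png',c['frame'])
E
python3 top.py yel 511 390 173;python3 go.py 510.5,391.2,56,0.266
```

```text
[[577.48657426 406.17919348 160.5       ]] [[509.94846662 387.77799741 160.5       ]]
top yel 17 [503.2 378.4 172.3]
side yel 0 
t 55.5 pos [511.3 388.7 153.5] yaw 0.2663 F [ 0.6 -0.4 -1.6] gap 25.7 34.97038722038269
510.5,391.2,56,0.266 [-0.0001 -0.0026  0.0975] turn 0.0003
```

Call:
move_arm([
  [0,-0.0025,0.03,0],
  [0,-0.0025,0.06,0],
  [0,-0.0025,0.08,0],
  [0,-0.0025,0.09,0],
  [0,-0.0025,0.094,0],
  [0,-0.0025,0.096,0],
  [0,-0.0025,0.097,0],
  [0,-0.0025,0.097,0],
  [0,-0.0025,0.097,0],
])

```text
clock: 56.45
eef_pos: [510.7, 391.7, 57.1]
eef_rot: [-3.141, -0.001, 0.267]
wrist_force: [0.3, -0.5, -2.1]
finger_gap: 25.6
finger_force: 35.0
```

Call:
move_arm([
  [0,0,0.001,0],
  [0,0,0.0015,0],
  [0,0,0.0015,0],
])

```text
clock: 56.75
eef_pos: [510.5, 391.6, 55.0]
eef_rot: [-3.142, -0.0, 0.267]
wrist_force: [-0.9, -0.6, -1.2]
finger_gap: 26.0
finger_force: 35.0
```

Call:
move_arm([
  [0,0,0.0005,0],
  [0,0,0.001,0],
  [0,0,0.001,0],
])

```text
clock: 57.05
eef_pos: [510.6, 391.9, 54.5]
eef_rot: [-3.141, -0.001, 0.267]
wrist_force: [-1.7, 1.9, 4.2]
finger_gap: 25.6
finger_force: 35.0
```

Call:
move_arm([
  [0,0,0,0],
  [0,0,0,0],
  [0,0,0,0],
  [0,0,0,0],
], jaw=0.05)

```text
clock: 57.45
eef_pos: [510.5, 391.5, 53.8]
eef_rot: [3.141, 0.0, 0.267]
wrist_force: [0.2, -0.1, 0.3]
finger_gap: 49.6
finger_force: 0.0
```

Call:
move_arm([
  [0,0,-0.02,0],
  [0,0,-0.06,0],
  [0,0,-0.1,0],
  [0,0,-0.14,0],
  [0,0,-0.147,0],
  [0,0,-0.147,0],
])

```text
clock: 58.05
eef_pos: [510.8, 391.8, 202.1]
eef_rot: [-3.141, -0.002, 0.267]
wrist_force: [-0.3, 0.2, -0.2]
finger_gap: 50.1
finger_force: 0.0
```

Call:
move_arm([
  [0,0.03,0,0],
  [0,0.07,0,0],
  [0,0.11,0,0],
  [0,0.15,0,0],
  [0,0.19,0,0],
  [0,0.23,0,0],
  [0,0.27,0,0],
  [0,0.3,0,0],
  [0,0.3,0,0],
  [0,0.3,0,0],
])

```text
clock: 59.05
eef_pos: [589.1, 102.0, 199.3]
eef_rot: [-3.141, 0.002, 0.266]
wrist_force: [-0.4, 0.7, -0.1]
finger_gap: 50.0
finger_force: 0.0
```

```bash
python3 top.py red 550 247 73; python3 top.py yel 511 391 73; python3 top.py tab 491 -405 111; python3 - <<'E'
from h import *
c=cam('top');s=cam('side'); m=np.zeros((384,790,3),np.uint8); m[:,:395]=cv2.resize(c['frame'][90:282,80:280],(395,384),interpolation=2); m[:,400:]=cv2.resize(s['frame'][194:384,170:360],(390,384),interpolation=2); cv2.imwrite('pics/end.png',m)
E
```

```text
top red 0 
side red 166 [552.6 249.8  72.4]
top yel 84 [509.9 388.6  72.7]
side yel 272 [510.2 393.6  72.5]
top tab 58 [ 489.3 -406.6  110.9]
side tab 16 [ 491.2 -402.8  109.9]
```

View pics/end.png

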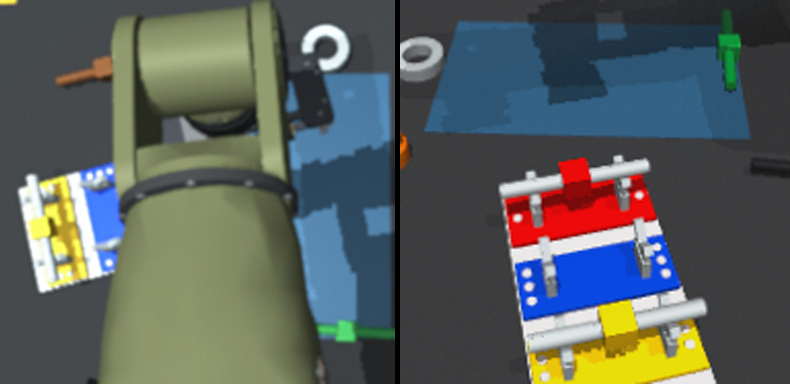

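The side crop shows red centred in its cradle at about (573,175) and yellow in its own at about (618,322). The blue cradle is empty because there is no blue spindle, and the jaw is home, so I'll hand in.

```bash
python3 -c "
from cell import manip; print(manip.sign_off())"
```

```text
the job is handed in; nothing more can be done
None
```

I gauged the red and yellow spindles and laid each in its own cradle, left the jaw fully back, found no blue spindle on the bench (its reading is None), and handed the job in; sign-off returned no verdict.

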